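# Light up a bored plate for inspection

## Robot

A 7-joint arm with a two-finger parallel gripper is mounted at the origin on a cart in front of the work surface, level with it; the furniture and walls round the work are solid. World frame = base frame: x ahead of the robot, y to its left, z up, the work surface at z = 0. Lengths are in m, angles in rad, forces in N, time in s.
With the tool pointing down it reaches from about 0.425 to 0.925 m from the base axis. Payload 6.8 kg.
Tool frame: the origin (TCP) lies at the very end of the fingers, on their centre line; the grasp point (between the pads) lies grasp_offset behind it (grasp_offset is the distance from the TCP to the grasp point, in m); z points along the fingers, y is the direction in which the jaws open and shut (so a half turn about z gives the same grasp; the last joint's range is limited). The gripper opens to 85 mm and grips with 20 to 120 N. Pads are 22 mm wide; open, the fingers measure 114 mm over their backs; the gripper's body (76 mm by 85 mm) begins 54 mm behind the grasp point. The pads swing forward as they close: fully open they stand 13 mm farther back than shut.
Start: joints at [-1.388, 0.477, 0.022, 1.555, -0.011, 1.109, -0.083], TCP at [0.194, 0.647, 0.231] pointing down, gripper open.
Joint ranges: [-2.96, 2.96], [-0.34, 2.1], [-1.41, 1.46], [0.24, 2.44], [-1.37, 4.51], [0.17, 1.92], [-2.96, 2.96]. Speed limits (rad/s): [2.39, 2.39, 3.14, 3.14, 3.14, 3.14, 3.14].

## Interface

Orientations are given as a unit quaternion [w, x, y, z].
In Python, from station import * gives the robot as it stands.
- The arm moves only by the shell command python3 -m handwheel 'ROWS' [FORCE]. ROWS is JSON, one flat list of numbers, 7 for each row, row after row: the shift along the world's x, y, z in cm, then the turn, a rotation vector about the world's x, y, z in degrees, then the opening, from 0 (shut) to 1 (fully open). In form: [tx, ty, tz, ax, ay, az, fingers, tx, ty, tz, ax, ay, az, fingers, ...]. A call has 1 to 8 rows; each row is the pose to reach, as a shift and turn from the pose measured when the call began; what a row does not reach only later rows make up. A row lasts 1/12 s, in which the tool goes at most 41.7 mm and 7.16 degrees, less where a joint would pass 70% of its speed; a pose out of reach is approached as far as the arm can. A call with a gripper value outside its range is refused whole. The fingers move at their own pace and stop on an object; FORCE is the grip in N (left out, the last holds). Time passes only in rows, so rows that repeat a pose let the fingers close. It gives the time, the measured TCP pose, the force and the opening at its end, in the units of the state.
- get_obs(): the state, without advancing time (a new reading comes with each control period).
- read_camera(name): name is "scene" or "top"; returns the picture (480x640x3 uint8, red, green, blue); there is no depth.
- camera_info(name): a dict with "fx", "fy", "cx", "cy" (pixels), "R" (3x3) and "t" (3): a world point X has camera coordinates R X + t. Camera axes: x right, y down, z forward; pixel columns grow to the right and rows downward; lengths in m; the calibration is good to about 2 mm. A picture is of the moment at which its call begins. camera_info takes no time and is no camera call.
- hand_in(): hands the job in, once; it reports no verdict.
The state is a dict: "t": time; "q": joint angles; "joint_vel": joint speeds; "joint_torque": joint torques, N m; "eef_pos": TCP position; "tool_rot": TCP orientation; "contact_force": force on the tool from outside, world axes, zero at the start; "torque": the same for the moment, N m; "gripper_width": opening from 0.0 (shut) to 1.0 (fully open).
Only numpy, scipy, OpenCV 4.12 (cv2) and the standard library are available. Lean on these libraries where they do the work, as an engineer would, in place of code of your own. Each camera call takes 0.05 s, during which the arm holds its last target. There are 200 camera calls.

## Task

Take the bored metal plate out of its wooden stand and slide it upright into the slot of the metal inspection jig until it is fully home, and let go of it. Then draw the torch out of its holder, turn it so that it slants, lens down, roughly 40 degrees from upright and aims at the centre of the bore from the front (the robot's side), with its lens about 10 cm from the bore, and finish there while still holding the torch, raised and still, resting on nothing. Leave the drink can, castor, tape measure and pliers where they are.

Things in the scene. Friction and masses are not known exactly. Their poses are not given: they have to be found in the camera images.
- inspection_jig: Fixed metal inspection jig, foot 80 x 140 x 8 mm, front faces -x of its frame. Origin: centre of its underside, on the bench; z up. Along its y axis runs an upright open-topped slot 98 mm long and 11 mm wide (x), centred on the origin, between 28 mm high cheeks and end posts; slot floor at z = 8 mm, end posts rise to 38 mm, and sheet lips on the cheeks flare outwards from z = 35.5 mm to 44 mm, widening the mouth to about 22 mm. Overall height 44 mm.
- plate_stand: Fixed light wooden stand 74 x 124 x 35 mm (x, y, z). Origin: centre of its underside, on the bench; z up. A groove 14 mm wide runs along y through its middle, open at both ends, floor at z = 10 mm; the plate starts standing in it.
- bored_plate: The loose aluminium plate, as a whole: 8 mm thick (x), 90 mm wide (y), 110 mm tall (z), about 0.2 kg. Origin: centre of its lower edge face.
- plate_bore (a point): Centre of the same plate and of the 30 mm round hole bored through it: 55 mm above its lower edge and 55 mm below its upper edge. x through the 8 mm thickness (both faces alike), y along the 90 mm width, z up along the 110 mm height. Pinch the plate across its thickness near the upper edge.
- torch_holder: Fixed black torch holder: an upright tube, 60 mm outside and 52 mm inside diameter, open at the top at z = 64 mm, on an 84 x 84 mm flange. Origin: centre of its underside, on the bench; the tube's axis is z through the origin, floor at z = 6 mm.
- torch_1: The loose metal hand torch as a whole: 163 mm long, about 0.18 kg, head (lens end) 61 mm long and 44 to 46 mm across, round barrel 102 mm long and 28 mm in diameter. It starts lens down in the holder with its tail 169 mm above the bench. Its y axis runs along the torch from lens to tail. Origin: off the axis, 22 mm to the -z side of it at half length.
- torch_lens (a point): Centre of the torch's lens face, on its axis, at the very end of the head. +y points from the lens back to the tail (up at the start), so the light goes along -y; x and z are across the torch.
- torch_barrel (a point): Point on the torch's axis in the barrel, 127.5 mm from the lens face and 35.5 mm from the tail end; same axes as torch_lens. A good place to grip (28 mm across); it starts about 70 mm above the holder's mouth.
- drink_can: Bystander: drink can, 66 mm diameter, 115 mm tall, origin at the centre of its underside.
- castor_1: Bystander: swivel castor, 46 x 65 x 70 mm, origin at the centre of its underside.
- tape_measure_1: Bystander: tape measure, 41 x 89 x 65 mm, origin at the centre of its underside.
- pliers_1: Bystander: pliers lying flat, 57 x 183 x 14 mm, long along y, origin at the centre of the underside.
There are look-alikes about, which are no part of the job. There is more than one size of the bored_plate; the one meant has the size given above.

How it is judged:
On the way, in this order (a step that is already met when the one before it is completed fails the run):
1. the plate stands fully home and upright in the jig's slot and is released (z of plate_bore in the frame of inspection_jig below 0.066 m and x of plate_bore in the frame of inspection_jig between -0.005 and 0.005 m and y of plate_bore in the frame of inspection_jig between -0.008 and 0.008 m and angle between plate_bore's own z axis and vertical below 0.1 rad and angle between the x axis of plate_bore and the x axis of inspection_jig, either way round below 0.1 rad and contact force between the fingers and bored_plate below 0.1 N), for 0.2 s.
2. the torch is drawn clear of its holder, lens more than 85 mm above the bench (height (world z) of torch_lens above 0.085 m), for 0.1 s.
At the end, for the whole second after the job is handed in: Plate on the slot floor (3 mm), centred (5 mm across, 8 mm along), upright, let go. Torch gripped, still, touching no fixture, plate or can; lens 90 mm up, 30-200 mm from the bore, in front of the slot; axis 25-60 deg from vertical, lens down, passing within 30 mm of the bore centre (each way) (all of step 1 and height (world z) of torch_lens above 0.09 m and angle between torch_lens's own y axis and vertical between 0.44 and 1.05 rad and x of plate_bore in the frame of torch_lens between -0.03 and 0.03 m and z of plate_bore in the frame of torch_lens between -0.03 and 0.03 m and y of plate_bore in the frame of torch_lens between -0.2 and -0.03 m and x of torch_lens in the frame of inspection_jig below -0.02 m and contact force between the fingers and torch_1 above 1 N and linear speed of torch_1 below 0.03 m/s and angular speed of torch_1 below 0.2 rad/s and contact force between torch_1 and torch_holder below 0.1 N and contact force between torch_1 and inspection_jig below 0.1 N and contact force between torch_1 and bored_plate below 0.1 N and contact force between torch_1 and plate_stand below 0.1 N and contact force between torch_1 and drink_can below 0.1 N); the arm keeps its last pose, push and grip.
It fails at once if the drink can was displaced by more than 30 mm (distance of drink_can from where it was at the start of the episode above 0.03 m).
It fails at once if the castor was displaced by more than 30 mm (distance of castor_1 from where it was at the start of the episode above 0.03 m).
It fails at once if the tape measure was displaced by more than 30 mm (distance of tape_measure_1 from where it was at the start of the episode above 0.03 m).
It fails at once if the pliers was displaced by more than 30 mm (distance of pliers_1 from where it was at the start of the episode above 0.03 m).
It also fails if it takes over 59 s, if anything falls off the work surface, if the arm or the gripper's body presses on something with over 40 N, if the wrist force passes 120 N, or if a joint passes its speed limit or range.

## Working session

There is one attempt and no reset: what is moved stays moved. The work goes in short steps, Python scripts to look and compute and a shell command to move; the robot and the scene stay as the last step left them, time stands still between calls to the robot, and variables do not carry over. Pictures are saved under pics/ and viewed, on a budget of 10 in all, crops included, one or two more only if the job needs it, and the job is handed in when it is done.

```bash
ls; mkdir -p pics
python3 - <<'E'
from station import *
import cv2
for n in ("scene","top"):
    im=read_camera(n); cv2.imwrite(f"pics/{n}0.png",im[:,:,::-1]); i=camera_info(n); print(n,i)
o=get_obs(); print({k:o[k] for k in("t","eef_pos","tool_rot","gripper_width","contact_force")})
import station; print([x for x in dir(station) if x[0]!='_'])
E
```

```text
pics
scene {'fx': 509.43174673817884, 'fy': 509.43174673817884, 'cx': 316.7421741982783, 'cy': 242.07106830656915, 'R': array([[-0.69772548, -0.71628157, -0.01094881],
       [-0.28701716,  0.29351983, -0.91184827],
       [ 0.6563538 , -0.63307727, -0.41038136]]), 't': array([0.32153335, 0.25416301, 0.79582245])}
top {'fx': 482.59230697610076, 'fy': 482.59230697610076, 'cx': 313.15389408891525, 'cy': 234.81208090717706, 'R': array([[-0.01925826, -0.99979997,  0.00539729],
       [-0.97404182,  0.01754376, -0.22568727],
       [ 0.22554744, -0.00960353, -0.97418485]]), 't': array([-0.03348252,  0.53148603,  1.33254539])}
{'t': 0.1, 'eef_pos': array([0.19337549, 0.64616952, 0.23045665]), 'tool_rot': array([-5.48180429e-05,  1.44855588e-01,  9.89452482e-01, -8.01234144e-04]), 'gripper_width': 0.99935474089988, 'contact_force': array([-0.85067647, -0.09333047,  0.30666739])}
['PlanningError', 'camera_info', 'get_obs', 'grasp_offset', 'hand_in', 'read_camera']
```

View pics/scene0.png

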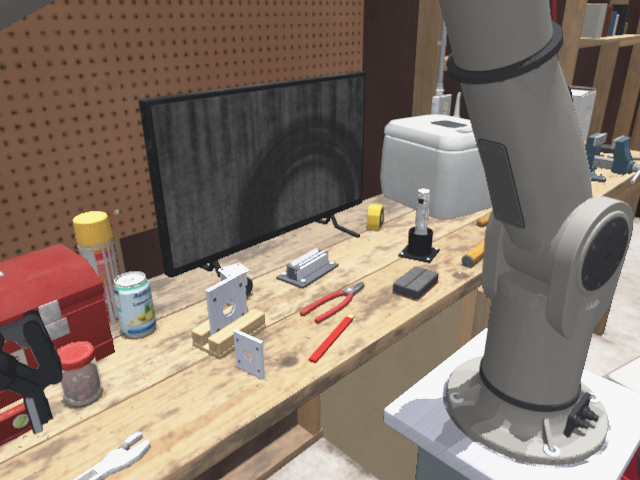

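View pics/top0.png

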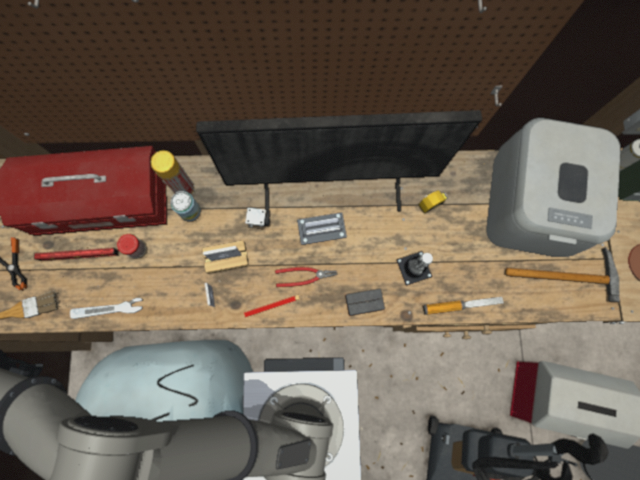

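```bash
cat > h.py <<'E'
from station import *
import numpy as np, cv2
def proj(n,X):
    i=camera_info(n); c=i["R"]@np.asarray(X,float)+i["t"]
    return np.array([i["fx"]*c[0]/c[2]+i["cx"], i["fy"]*c[1]/c[2]+i["cy"]])
def ray(n,p):
    i=camera_info(n); d=i["R"].T@np.array([(p[0]-i["cx"])/i["fx"],(p[1]-i["cy"])/i["fy"],1.])
    return -i["R"].T@i["t"], d
def onz(n,p,z):
    c,d=ray(n,p); return c+d*(z-c[2])/d[2]
def tri(p_scene,p_top):
    a,d=ray("scene",p_scene); b,e=ray("top",p_top)
    s=np.linalg.lstsq(np.c_[d,-e],b-a,rcond=None)[0]; P,Q=a+s[0]*d,b+s[1]*e
    return (P+Q)/2, np.linalg.norm(P-Q)
def crop(im,x0,x1,y0,y1,k,f):
    cv2.imwrite(f,cv2.resize(im[y0:y1,x0:x1],None,fx=k,fy=k,interpolation=cv2.INTER_CUBIC))
E
python3 - <<'E'
from h import *
t=cv2.imread("pics/top0.png"); s=cv2.imread("pics/scene0.png")
a=cv2.resize(t[190:300,195:355],None,fx=5,fy=5,interpolation=cv2.INTER_CUBIC)
crop(t,190,450,190,300,3,"pics/tc.png")
crop(s,185,451,180,380,3,"pics/sc.png")
for n,p in (("stand",(225,257)),("jig",(322,228)),("holder",(414,266))): print(n,onz("top",p,0.0))
E
```

```text
stand [0.48168851 0.22015711 0.        ]
jig [ 0.56553771 -0.07116478  0.        ]
holder [ 0.44420956 -0.34218758  0.        ]
```

View pics/tc.png

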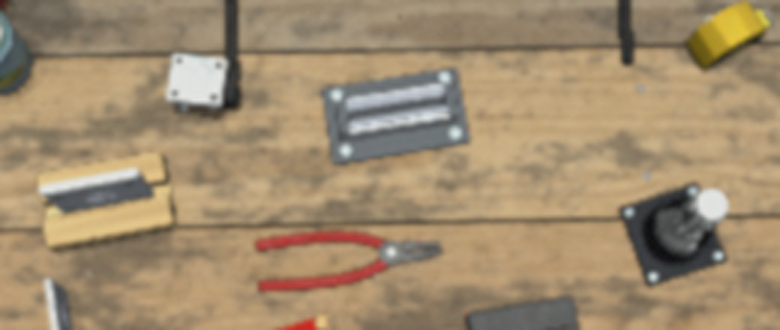

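View pics/sc.png

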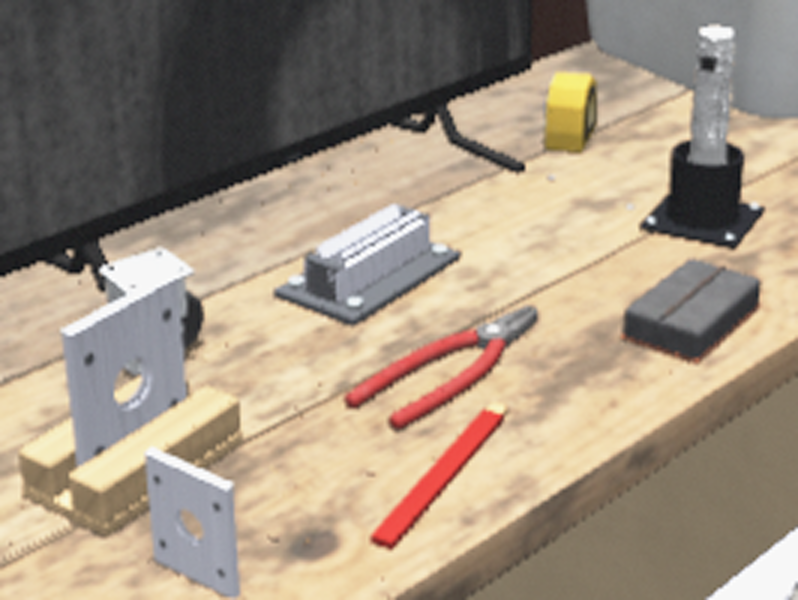

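Run:
```python
from h import *
t=cv2.imread("pics/top0.png"); s=cv2.imread("pics/scene0.png")
def T(p): return np.array(p)/3+np.array([190,190])-1/3
def S(p): return np.array(p)/3+np.array([185,180])-1/3
def quad(name,pts,z):
    P=np.array([onz("top",T(p),z) for p in pts])
    print(name,"ctr",P.mean(0).round(4),"edges",np.linalg.norm(np.roll(P,-1,0)-P,axis=1).round(3),
     "dirs",[round(float(np.degrees(np.arctan2(*(np.roll(P,-1,0)-P)[k][1::-1]))),1) for k in range(4)])
quad("jig",[(322,86),(457,68),(468,142),(333,162)],.008)
quad("holder",[(622,208),(700,184),(725,260),(652,284)],.006)
# masks at subpixel: saturation-low bright
def blob(im,x0,x1,y0,y1,lo,smax):
    k=4; c=cv2.resize(im[y0:y1,x0:x1],None,fx=k,fy=k,interpolation=cv2.INTER_LINEAR)
    h=cv2.cvtColor(c,cv2.COLOR_BGR2HSV); m=((h[...,2]>lo)&(h[...,1]<smax)).astype(np.uint8)
    cs=cv2.findContours(m,cv2.RETR_EXTERNAL,cv2.CHAIN_APPROX_NONE)[0]; g=max(cs,key=cv2.contourArea)
    r=cv2.minAreaRect(g); b=(cv2.boxPoints(r)-(k-1)/2)/k+[x0,y0]
    M=cv2.moments(g); ce=(np.array([M["m10"]/M["m00"],M["m01"]/M["m00"]])-(k-1)/2)/k+[x0,y0]
    return b,ce
b,ce=blob(t,199,242,243,262,185,50); P=np.array([onz("top",p,.12) for p in b]); print("plate px",b.round(1).tolist(),ce,"\n",P.round(4).tolist(), onz("top",ce,.12))
b,ce=blob(t,418,436,248,270,190,60); P=np.array([onz("top",p,.169) for p in b]); print("tail px",b.round(1).tolist(),ce, onz("top",ce,.169), np.linalg.norm(np.roll(P,-1,0)-P,axis=1))
# plate upper corners, two views
for a,bq in (((64,335),(41,190)),((186,272),(139,174))): print("tri plate corner",tri(S(a),T(bq)))
print("tri tail",tri(S((716,33)),ce))
# jig foot in scene check
print("scene foot",[onz("scene",S(p),.008).round(4).tolist() for p in [(276,292),(350,319),(460,254),(385,232)]])
print("bore ", onz("scene",S((132,383)),.065))
print("can/castor", onz("top",T((8,45)),.115), onz("top",T((198,78)),.07), "tape",onz("top",T((725,33)),.065))
```

```text
jig ctr [ 0.5644 -0.069   0.008 ] edges [0.138 0.077 0.136 0.079] dirs [-83.2, -173.7, 97.6, 7.3]
holder ctr [ 0.4385 -0.3423  0.006 ] edges [0.082 0.079 0.077 0.08 ] dirs [-73.9, -165.9, 106.9, 18.2]
plate px [[202.1, 251.4], [235.4, 245.1], [235.9, 248.1], [202.6, 254.4]] [218.91141007 249.75950344] 
 [[0.4759, 0.262, 0.12], [0.4919, 0.1712, 0.12], [0.4836, 0.1696, 0.12], [0.4677, 0.2603, 0.12]] [0.47970764 0.21608937 0.12      ]
tail px [[422.1, 252.1], [432.6, 252.1], [432.6, 262.4], [422.1, 262.4]] [427.27859662 257.24281935] [ 0.43972138 -0.34152648  0.169     ] [0.02774395 0.02744744 0.02760886 0.02743683]
tri plate corner (array([0.47165835, 0.25864625, 0.11884533]), np.float64(4.2796944346815937e-05))
tri plate corner (array([0.48157517, 0.16631239, 0.12326599]), np.float64(0.006963786703842357))
tri tail (array([ 0.44003439, -0.34223118,  0.16651628]), np.float64(0.0003123383757297329))
scene foot [[0.5864, 0.0064, 0.008], [0.5147, -0.0048, 0.008], [0.5304, -0.1395, 0.008], [0.6026, -0.1252, 0.008]]
bore  [0.47509705 0.21341565 0.065     ]
can/castor [0.61124578 0.29479708 0.115     ] [0.58848053 0.12187004 0.07      ] tape [ 0.62626617 -0.39159568  0.065     ]
```

```bash
python3 - <<'E'
from h import *
print("grasp_offset",grasp_offset)
t=cv2.imread("pics/top0.png"); s=cv2.imread("pics/scene0.png")
k=4
def mask(im,x0,x1,y0,y1,f):
    c=cv2.resize(im[y0:y1,x0:x1],None,fx=k,fy=k,interpolation=cv2.INTER_LINEAR)
    h=cv2.cvtColor(c,cv2.COLOR_BGR2HSV); m=f(h).astype(np.uint8)
    cs=[g for g in cv2.findContours(m,cv2.RETR_EXTERNAL,cv2.CHAIN_APPROX_NONE)[0] if cv2.contourArea(g)>80]
    return [((g[:,0].astype(np.float32)-1.5)/k+np.array([x0,y0],np.float32)) for g in sorted(cs,key=cv2.contourArea)[::-1]]
for g in mask(t,285,360,200,255,lambda h:(h[...,1]<60))[:1]:
    P=np.array([onz("top",p,.008)[:2] for p in g],np.float32); r=cv2.minAreaRect(P); print("foot world",r)
for g in mask(t,298,346,208,240,lambda h:(h[...,1]<60)&(h[...,2]>150))[:6]:
    P=np.array([onz("top",p,.04)[:2] for p in g],np.float32); print("bright",cv2.minAreaRect(P))
for g in mask(s,270,345,240,295,lambda h:(h[...,1]<70))[:1]:
    q=cv2.approxPolyDP(g.reshape(-1,1,2),2,True)[:,0]; print("scene",[(p.round(1).tolist(),onz("scene",p,.008)[:2].round(4).tolist()) for p in q])
E
python3 -m handwheel '[28.6,-43,2,0,0,-63,1, 28.6,-43,2,0,0,-63,1, 28.6,-43,2,0,0,-63,1, 28.6,-43,2,0,0,-63,1, 28.6,-43,2,0,0,-63,1, 28.6,-43,2,0,0,-63,1, 28.6,-43,2,0,0,-63,1, 28.6,-43,2,0,0,-63,1]' 40
```

```text
grasp_offset 0.0187
foot world ((0.5632910132408142, -0.06874284148216248), (0.08233964443206787, 0.1412806361913681), 8.164393424987793)
bright ((0.5763198137283325, -0.0725637674331665), (0.02357027679681778, 0.10767292976379395), 15.02226734161377)
bright ((0.5512786507606506, -0.07107599079608917), (0.013996991328895092, 0.09940851479768753), 8.300701141357422)
bright ((0.536979615688324, -0.12618586421012878), (0.013008574023842812, 0.013580422848463058), 17.79344940185547)
bright ((0.5772765278816223, -0.010732125490903854), (0.01255004107952118, 0.012956135906279087), 88.9792251586914)
bright ((0.5249655246734619, -0.018794706091284752), (0.012432927265763283, 0.005247273948043585), 88.9654312133789)
scene [([269.6000061035156, 239.60000610351562], [0.7627, -0.1176]), ([269.6000061035156, 290.6000061035156], [0.549, 0.0581]), ([273.3999938964844, 291.1000061035156], [0.5414, 0.0538]), ([269.6000061035156, 294.3999938964844], [0.5363, 0.0685]), ([282.1000061035156, 294.3999938964844], [0.5171, 0.0495]), ([295.8999938964844, 286.3999938964844], [0.5221, 0.0049]), ([302.3999938964844, 288.3999938964844], [0.5052, 0.0009]), ([328.6000061035156, 271.6000061035156], [0.5199, -0.0965]), ([329.8999938964844, 276.6000061035156], [0.5004, -0.0809]), ([312.1000061035156, 284.1000061035156], [0.5038, -0.0276]), ([297.8999938964844, 294.3999938964844], [0.4928, 0.0256]), ([325.6000061035156, 294.3999938964844], [0.4502, -0.0165]), ([342.8999938964844, 287.6000061035156], [0.444, -0.0643]), ([344.3999938964844, 291.3999938964844], [0.4303, -0.0544]), ([343.6000061035156, 239.60000610351562], [0.6208, -0.2563])]
t: 0.77
eef_pos: [0.3783, 0.3671, 0.2435]
tool_rot: [-0.001, 0.604, 0.797, -0.001]
contact_force: [0.5, 0.4, 0.5]
gripper_width: 0.998
```

```bash
python3 -m handwheel '[10.1,-15.1,-2,0,0,-5.7,1, 10.1,-15.1,-2,0,0,-5.7,1, 10.1,-15.1,-2,0,0,-5.7,1, 10.1,-15.1,-2,0,0,-5.7,1, 10.1,-15.1,-2,0,0,-5.7,1, 10.1,-15.1,-2,0,0,-5.7,1, 10.1,-15.1,-5,0,0,-5.7,1,10.1,-15.1,-5,0,0,-5.7,1]'
```

```text
t: 1.43
eef_pos: [0.4767, 0.2155, 0.19]
tool_rot: [-0.002, 0.643, 0.766, -0.004]
contact_force: [-1.6, -0.2, -0.1]
gripper_width: 0.999
```

```bash
python3 -m handwheel '[0.3,0,-3.5,0,0,0,1, 0.3,0,-7,0,0,0,1, 0.3,0,-10,0,0,0,1, 0.3,0,-10.5,0,0,0,1, 0.3,0,-10.5,0,0,0,1]'
python3 - <<'E'
from h import *
a=read_camera("scene")[:,:,::-1]; b=read_camera("top")[:,:,::-1]
A=cv2.resize(a[200:380,160:360],(600,540)); B=cv2.resize(b[220:290,180:250],(200,200)); B2=np.zeros((540,200,3),np.uint8); B2[:200]=B
cv2.imwrite("pics/g1.png",np.hstack([A,B2]))
E
```

```text
t: 1.85
eef_pos: [0.478, 0.2157, 0.0839]
tool_rot: [-0.002, 0.642, 0.767, -0.006]
contact_force: [-0.5, 0.0, 0.6]
gripper_width: 0.997
```

View pics/g1.png

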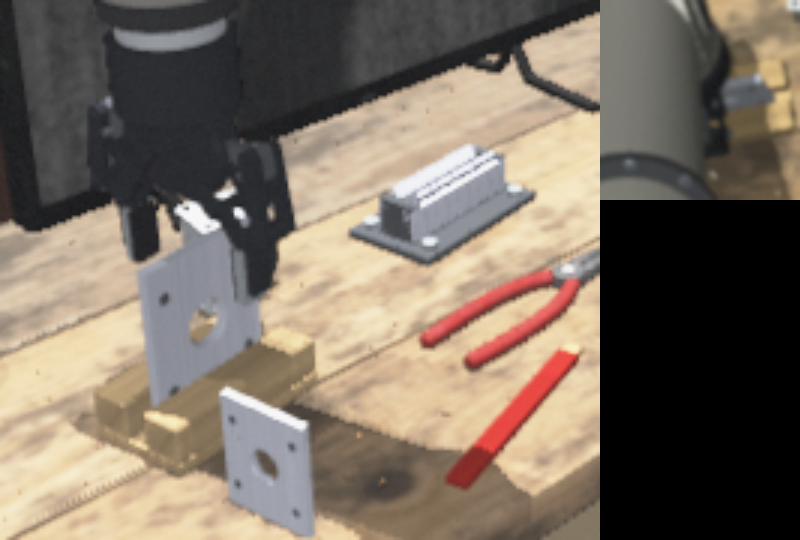

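The scene crop shows the fingers astride the plate's upper edge (plate upper edge at about (145-260, 200-265) in the crop), with the jig clear to its right. I'll close and lift.

```bash
python3 -m handwheel '[0.1,0,0,0,0,0,0, 0.1,0,0,0,0,0,0, 0.1,0,0,0,0,0,0, 0.1,0,0,0,0,0,0, 0.1,0,0,0,0,0,0, 0.1,0,0,0,0,0,0,0.1,0,0,0,0,0,0,0.1,0,0,0,0,0,0]' 50; python3 -m handwheel '[0,0,1,0,0,0,0, 0,0,2.5,0,0,0,0, 0,0,4.5,0,0,0,0, 0,0,7,0,0,0,0, 0,0,9.5,0,0,0,0, 0,0,11,0,0,0,0, 0,0,11,0,0,0,0]'
python3 - <<'E'
from h import *
a=read_camera("scene")[:,:,::-1]; b=read_camera("top")[:,:,::-1]
A=cv2.resize(a[160:340,160:360],(600,540)); B=cv2.resize(b[220:290,180:250],(200,200)); B2=np.zeros((540,200,3),np.uint8); B2[:200]=B
cv2.imwrite("pics/g2.png",np.hstack([A,B2]))
print(get_obs()["eef_pos"],get_obs()["tool_rot"],get_obs()["contact_force"])
E
```

```text
t: 2.62
eef_pos: [0.4808, 0.2163, 0.0867]
tool_rot: [-0.002, 0.643, 0.766, -0.003]
contact_force: [-2.5, -0.4, 5.8]
gripper_width: 0.089
t: 3.2
eef_pos: [0.4828, 0.2169, 0.2004]
tool_rot: [-0.001, 0.643, 0.766, -0.0]
contact_force: [-0.8, 0.4, -0.7]
gripper_width: 0.091
[0.48074908 0.21626089 0.196956  ] [-0.00204294  0.64248473  0.76628972 -0.00304274] [-0.45131145  0.22594128 -1.34621607]
```

View pics/g2.png

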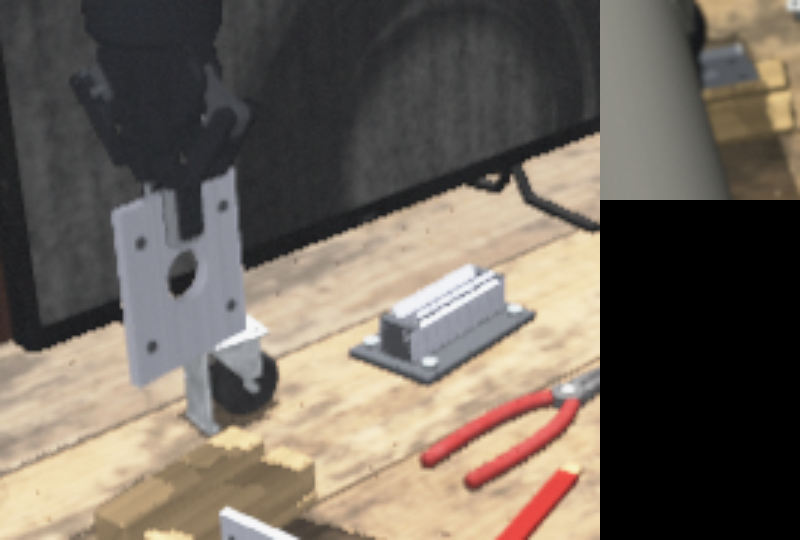

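The plate hangs upright and centred in the fingers (bore at crop (183,273)), and the stand is left behind. Next is the move over the jig.

```bash
python3 -m handwheel '[0.4,-1.5,0,0,0,0,0, 1.2,-4.5,0,0,0,0,0, 2.3,-8,0,0,0,-0.5,0, 3.4,-11.5,0,0,0,-1,0, 4.5,-15,0,0,0,-1,0, 5.5,-18.5,0,0,0,-1.5,0, 6.5,-22,0,0,0,-2,0, 7.3,-25,0,0,0,-2,0]'; python3 -m handwheel '[1,-2,0,0,0,0,0, 1,-3.2,0,0,0,0,0, 1,-3.5,0,0,0,0,0,1,-3.5,0,0,0,0,0,1,-3.5,0,0,0,0,0]'
```

```text
t: 3.97
eef_pos: [0.553, -0.0365, 0.1954]
tool_rot: [-0.003, 0.656, 0.754, -0.004]
contact_force: [1.5, -0.5, -3.1]
gripper_width: 0.085
t: 4.38
eef_pos: [0.5622, -0.0697, 0.1946]
tool_rot: [-0.004, 0.656, 0.755, -0.004]
contact_force: [0.2, 0.8, -2.3]
gripper_width: 0.08
```

Run:
```python
from h import *
a=read_camera("scene")[:,:,::-1]; b=read_camera("top")[:,:,::-1]
cv2.imwrite("pics/s3.png",a);cv2.imwrite("pics/t3.png",b)
A=cv2.resize(a[180:300,240:360],(600,600),interpolation=cv2.INTER_CUBIC); B=cv2.resize(b[200:260,300:350],(200,240)); B2=np.zeros((600,200,3),np.uint8); B2[:240]=B
cv2.imwrite("pics/g3.png",np.hstack([A,B2]))
th=np.radians(8); u=np.array([-np.sin(th),np.cos(th),0]);v=np.array([np.cos(th),np.sin(th),0])
c=np.array([.5622,-.0697,.118])
for w in(1,-1): print("pred bottom",((proj("scene",c+u*.045*w-v*.004)-[240,180])*5+2).round(1))
print("bore pred",((proj("scene",c+[0,0,.055]-v*.004)-[240,180])*5+2).round(1))
j=np.array([.5635,-.069,0])
for w in(1,-1):
  for x in(-1,1): print("lip",((proj("scene",j+u*.049*w+v*.011*x+[0,0,.044])-[240,180])*5+2).round(1), "foot",((proj("scene",j+u*.07*w+v*.04*x+[0,0,.008])-[240,180])*5+2).round(1))
```

```text
pred bottom [280.6 268.5]
pred bottom [404.1 207.2]
bore pred [341.9 123. ]
lip [288.3 425.2] foot [310.4 532.1]
lip [251.2 412.2] foot [176.5 481.6]
lip [419.1 351. ] foot [493.4 418.6]
lip [382.8 339.6] foot [363.7 376.1]
```

View pics/g3.png

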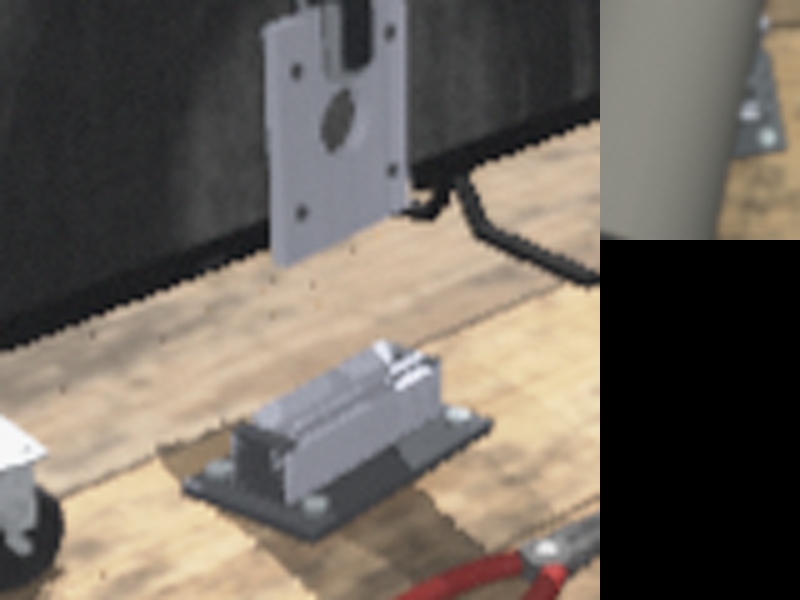

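The plate's lower corners appear at (283,268) and (410,205), against predictions of (281,268) and (404,207). The jig foot also agrees to within 1–2 mm, so I'm descending.

```bash
python3 -m handwheel '[0.1,0,-2,0,-0.4,0,0, 0.1,0,-4.5,0,-0.4,0,0, 0.1,0,-6.5,0,-0.4,0,0, 0.1,0,-7.2,0,-0.4,0,0, 0.1,0,-7.2,0,-0.4,0,0]'; python3 -m handwheel '[0.1,0,-0.5,0,0,0,0, 0.1,0,-1,0,0,0,0, 0.1,0,-1.5,0,0,0,0, 0.1,0,-2,0,0,0,0, 0.1,0,-2,0,0,0,0]'
```

```text
t: 4.9
eef_pos: [0.5623, -0.0678, 0.1215]
tool_rot: [-0.002, 0.655, 0.756, -0.003]
contact_force: [-0.2, 0.2, -1.0]
gripper_width: 0.088
t: 5.32
eef_pos: [0.563, -0.0677, 0.1008]
tool_rot: [-0.002, 0.655, 0.756, -0.003]
contact_force: [-0.2, 0.9, -1.1]
gripper_width: 0.087
```

```bash
python3 -m handwheel '[0,-0.1,-0.4,0,0,0,0, 0,-0.1,-0.8,0,0,0,0, 0,-0.1,-1.2,0,0,0,0, 0,-0.1,-1.5,0,0,0,0, 0,-0.1,-1.6,0,0,0,0,0,-0.1,-1.7,0,0,0,0,0,-0.1,-1.7,0,0,0,0]'
```

```text
t: 5.9
eef_pos: [0.5634, -0.0686, 0.0847]
tool_rot: [-0.002, 0.655, 0.756, -0.003]
contact_force: [-2.3, 0.4, 6.8]
gripper_width: 0.08
```

```bash
python3 -m handwheel '[0,0,-0.2,0,0,0,0, 0,0,-0.2,0,0,0,0, 0,0,-0.1,0,0,0,0.2, 0,0,0,0,0,0,0.4, 0,0,0,0,0,0,0.6, 0,0,0,0,0,0,0.6,0,0,0,0,0,0,0.6,0,0,0,0,0,0,0.6]'; python3 -m handwheel '[0,0,2,0,0,0,0.6, 0,0,6,0,0,0,0.6, 0,0,10,0,0,0,0.6, 0,0,14,0,0,0,0.7, 0,0,18,0,0,0,0.8,  -1,-3,20,0,0,-6,0.9, -2,-6,20,0,0,-12,1, -2,-6,20,0,0,-12,1]'
```

```text
t: 6.57
eef_pos: [0.5633, -0.0687, 0.0845]
tool_rot: [-0.003, 0.655, 0.756, -0.003]
contact_force: [-0.5, -0.0, 0.7]
gripper_width: 0.599
t: 7.23
eef_pos: [0.5415, -0.1358, 0.2868]
tool_rot: [-0.001, 0.735, 0.678, -0.002]
contact_force: [-1.1, -0.8, -0.4]
gripper_width: 1.0
```

```bash
cat > tq.py <<'E'
from h import *
from scipy.spatial.transform import Rotation as Ro
B=np.radians(25); az=np.radians(-37.8)
r=np.array([np.cos(az),np.sin(az),0]); z=-np.sin(B)*r-np.cos(B)*np.array([0,0,1]); y=np.array([-np.sin(az),np.cos(az),0])
Rg=Ro.from_matrix(np.c_[np.cross(y,z),y,z]); G=np.array([.4395,-.3417,.1335]); Pg=G+.0187*z
def cur():
    o=get_obs(); q=o["tool_rot"]; return np.array(o["eef_pos"]),Ro.from_quat([q[1],q[2],q[3],q[0]]),o
def to(P,R):
    p,c,o=cur(); print("shift cm",((P-p)*100).round(2),"rotvec",np.degrees((R*c.inv()).as_rotvec()).round(1),"| pos",p.round(4),"q",np.round(o["q"],2))
E
python3 - <<'E'
from tq import *
print("TCP grip",Pg); to(Pg-.14*z,Rg)
E
```

```text
TCP grip [ 0.43325544 -0.33685622  0.11655204]
shift cm [ -6.15 -23.73  -4.33] rotvec [24.  10.3 55.8] | pos [ 0.5415 -0.1358  0.2868] q [-0.4   0.27  0.65  1.8  -0.17  1.14  0.23]
```

```bash
python3 -m handwheel '[-0.8,-3,0,3,1.3,7,1, -1.6,-6,-0.5,6,2.6,14,1, -2.4,-9,-1,9,3.9,21,1, -3.2,-12,-1.5,12,5.2,28,1, -4,-15,-2,15,6.5,35,1, -4.8,-18,-3,18,7.8,42,1, -5.5,-21,-3.5,21,9.1,49,1, -6.1,-23.7,-4.3,24,10.3,55.8,1]'
python3 - <<'E'
from tq import *
to(Pg-.14*z,Rg); to(Pg-.07*z,Rg)
E
```

```text
t: 7.9
eef_pos: [0.4791, -0.3753, 0.2431]
tool_rot: [-0.182, 0.373, 0.907, 0.062]
contact_force: [0.6, 0.5, -0.5]
gripper_width: 0.996
shift cm [0.09 0.22 0.03] rotvec [2.9 1.2 6.6] | pos [ 0.4791 -0.3753  0.2431] q [ 0.28  0.62  0.49  1.44 -0.27  1.54  1.6 ]
shift cm [-2.25  2.03 -6.31] rotvec [2.9 1.2 6.6] | pos [ 0.4791 -0.3753  0.2431] q [ 0.28  0.62  0.49  1.44 -0.27  1.54  1.6 ]
```

```bash
python3 -m handwheel '[0.1,0.2,0,2.9,1.2,6.6,1, 0.1,0.2,0,2.9,1.2,6.6,1, -1,1,-3,2.9,1.2,6.6,1, -2,1.8,-5.6,2.9,1.2,6.6,1, -2.2,2,-6.3,2.9,1.2,6.6,1, -2.2,2,-6.3,2.9,1.2,6.6,1]'
python3 - <<'E'
from tq import *
to(Pg,Rg)
a=read_camera("scene")[:,:,::-1]; b=read_camera("top")[:,:,::-1]
A=cv2.resize(a[140:300,270:470],(600,480),interpolation=cv2.INTER_CUBIC); B=cv2.resize(b[220:300,380:450],(200,228)); B2=np.zeros((480,200,3),np.uint8); B2[:228]=B
cv2.imwrite("pics/g4.png",np.hstack([A,B2]))
E
```

```text
t: 8.4
eef_pos: [0.4563, -0.3529, 0.1787]
tool_rot: [-0.206, 0.316, 0.923, 0.071]
contact_force: [-0.2, -0.1, 0.2]
gripper_width: 1.002
shift cm [-2.3   1.61 -6.22] rotvec [-0.2 -0.1  0.1] | pos [ 0.4563 -0.3529  0.1787] q [ 0.28  0.66  0.44  1.54 -0.25  1.45  1.7 ]
```

View pics/g4.png

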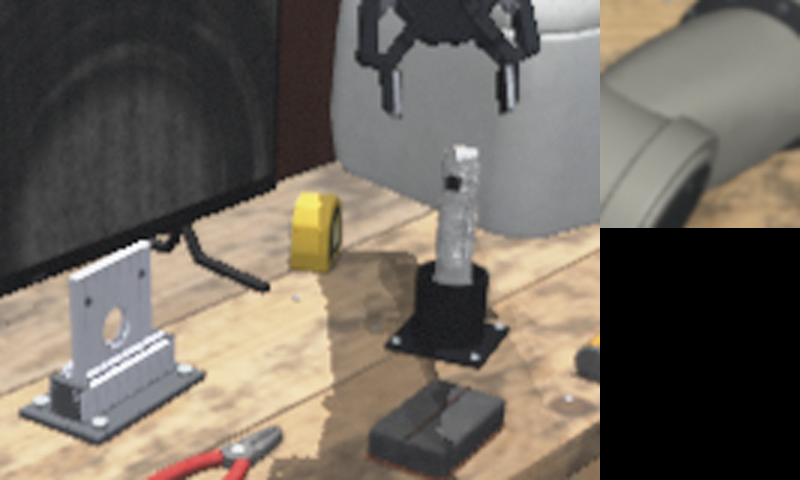

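The plate stands home in the jig (bore at crop (117,327)). The open fingers (390 and 505) straddle the torch (458), so I'm going down and gripping.

```bash
python3 -m handwheel '[-0.9,0.6,-2.4,0,0,0,1, -1.8,1.2,-4.8,0,0,0,1, -2.3,1.6,-6.2,0,0,0,1, -2.3,1.6,-6.2,0,0,0,1, -2.3,1.6,-6.2,0,0,0,1]'; python3 -m handwheel '[0,0,0,0,0,0,0, 0,0,0,0,0,0,0, 0,0,0,0,0,0,0, 0,0,0,0,0,0,0, 0,0,0,0,0,0,0, 0,0,0,0,0,0,0, 0,0,0,0,0,0,0, 0,0,0,0,0,0,0]' 80
```

```text
t: 8.92
eef_pos: [0.4363, -0.3398, 0.1206]
tool_rot: [-0.203, 0.317, 0.924, 0.07]
contact_force: [0.5, -0.6, 0.5]
gripper_width: 1.004
t: 9.58
eef_pos: [0.4365, -0.3403, 0.1214]
tool_rot: [-0.202, 0.317, 0.924, 0.07]
contact_force: [0.4, -0.5, 5.6]
gripper_width: 0.303
```

```bash
python3 -m handwheel '[0,0,1,0,0,0,0, 0,0,2.5,0,0,0,0, 0,0,4.5,0,0,0,0, 0,0,6.5,0,0,0,0, 0,0,9,0,0,0,0, 0,0,11.5,0,0,0,0, 0,0,13,0,0,0,0, 0,0,13,0,0,0,0]'
python3 - <<'E'
from tq import *
p,c,o=cur(); print(o["contact_force"],np.round(o["q"],2))
# torch axis in tool frame = vertical at grip; final pose
ax=c.inv().apply([0,0,1.])          # lens->tail, tool frame (if upright now)
bore=np.array([.5635,-.0690,.063]); ins=.0187; L=.132
for azd in (0,-7,8):
    a=np.radians(azd); t=np.radians(40)
    A=np.array([-np.sin(t)*np.cos(a),-np.sin(t)*np.sin(a),np.cos(t)])
    yaw=Ro.from_euler("z",azd+37.8,degrees=True)
    tilt=Ro.from_rotvec(-t*np.array([-np.sin(a),np.cos(a),0]))
    R=tilt*yaw*c; print(azd,"axis chk",R.apply(ax).round(3),A.round(3))
    g=bore+A*(.10+L); P=g+R.apply([0,0,ins]); print("TCP",P.round(4),"tool z",R.apply([0,0,1]).round(3)); to(P,R); to(P+[0,0,.08],yaw*c)
E
```

```text
t: 10.25
eef_pos: [0.4375, -0.3415, 0.2549]
tool_rot: [-0.2, 0.317, 0.925, 0.069]
contact_force: [-0.4, -0.8, -2.0]
gripper_width: 0.308
[-0.38023185 -0.77869427 -2.00624828] [ 0.26  0.54  0.47  1.54 -0.21  1.54  1.68]
0 axis chk [-0.643  0.     0.766] [-0.643 -0.     0.766]
TCP [ 0.4194 -0.069   0.2227] tool z [ 0.269  0.002 -0.963]
shift cm [-1.81 27.26 -3.22] rotvec [-13.2 -38.5  36.2] | pos [ 0.4375 -0.3415  0.2549] q [ 0.26  0.54  0.47  1.54 -0.21  1.54  1.68]
shift cm [-1.81 27.26  4.78] rotvec [ 0.   0.  37.8] | pos [ 0.4375 -0.3415  0.2549] q [ 0.26  0.54  0.47  1.54 -0.21  1.54  1.68]
-7 axis chk [-0.638  0.078  0.766] [-0.638  0.078  0.766]
TCP [ 0.4205 -0.0514  0.2227] tool z [ 0.267 -0.031 -0.963]
shift cm [-1.7  29.01 -3.22] rotvec [-15.4 -37.4  29.5] | pos [ 0.4375 -0.3415  0.2549] q [ 0.26  0.54  0.47  1.54 -0.21  1.54  1.68]
shift cm [-1.7  29.01  4.78] rotvec [ 0.   0.  30.8] | pos [ 0.4375 -0.3415  0.2549] q [ 0.26  0.54  0.47  1.54 -0.21  1.54  1.68]
8 axis chk [-0.637 -0.089  0.766] [-0.637 -0.089  0.766]
TCP [ 0.4208 -0.089   0.2227] tool z [ 0.266  0.039 -0.963]
shift cm [-1.67 25.25 -3.22] rotvec [-10.6 -39.7  43.9] | pos [ 0.4375 -0.3415  0.2549] q [ 0.26  0.54  0.47  1.54 -0.21  1.54  1.68]
shift cm [-1.67 25.25  4.78] rotvec [-0.  -0.  45.8] | pos [ 0.4375 -0.3415  0.2549] q [ 0.26  0.54  0.47  1.54 -0.21  1.54  1.68]
```

```bash
python3 -m handwheel '[0,1.5,0.3,0,0,3,0, -0.2,4.5,0.6,0,0,8,0, -0.4,8,1,0,0,14.5,0, -0.7,11.5,1,0,0,21,0, -1,15,1,0,0,27.5,0, -1.3,18.5,1,0,0,34,0, -1.6,22,1,0,0,40.5,0, -1.7,25,1,0,0,45.8,0]'
cat >> tq.py <<'E'
# torch axis in tool frame, taken from the upright grip (tool_rot at grip)
c0=Ro.from_quat([.317,.9245,.0695,-.201]); ax=c0.inv().apply([0,0,1.])
bore=np.array([.5635,-.0690,.063]); L=.132
def final(azd=8,td=40,d=.10):
    a,t=np.radians([azd,td]); A=np.array([-np.sin(t)*np.cos(a),-np.sin(t)*np.sin(a),np.cos(t)])
    R=Ro.from_rotvec(-t*np.array([-np.sin(a),np.cos(a),0]))*Ro.from_euler("z",azd+37.8,degrees=True)*c0
    return bore+A*(d+L)+R.apply([0,0,.0187]),R
E
python3 - <<'E'
from tq import *
to(*final())
E
```

```text
t: 10.92
eef_pos: [0.4194, -0.0886, 0.264]
tool_rot: [-0.211, -0.072, 0.975, -0.014]
contact_force: [1.5, -0.2, -2.3]
gripper_width: 0.309
shift cm [ 0.13 -0.04 -4.13] rotvec [  5.6 -39.5  -0.5] | pos [ 0.4194 -0.0886  0.264 ] q [-0.16  0.28  0.22  1.85  0.02  1.44  1.77]
```

```bash
python3 -m handwheel '[0,0,-0.3,0.5,-4,0,0, 0,0,-0.8,1.3,-9,0,0, 0,0,-1.4,2.2,-15,0,0, 0,0,-2.2,3,-21,0,0, 0,0,-3,4,-27,0,0, 0,0,-3.6,4.8,-33,0,0, 0.1,0,-4.1,5.4,-38,-0.5,0, 0.1,0,-4.1,5.6,-39.5,-0.5,0]'
python3 - <<'E'
from tq import *
to(*final()); p,c,o=cur(); print(o["joint_vel"].round(3), o["gripper_width"])
A=c.apply(ax); g=p-c.apply([0,0,.0187]); l=g-L*A
print("axis",A.round(3),"lens",l.round(4)); v=bore-l; print("dist",v@-A,"off",np.linalg.norm(v-(v@A)*A))
a=read_camera("scene")[:,:,::-1]; b=read_camera("top")[:,:,::-1]
for n,X in (("lens",l),("tail",l+.163*A),("bore",bore)):print(n,((proj("scene",X)-[230,150])*4).round(),((proj("top",X)-[290,210])*2+[0,0]).round())
A_=cv2.resize(a[150:300,230:380],(600,600),interpolation=cv2.INTER_CUBIC); B=cv2.resize(b[210:310,290:390],(200,200)); B2=np.zeros((600,200,3),np.uint8); B2[:200]=B
cv2.imwrite("pics/g5.png",np.hstack([A_,B2]))
E
```

```text
t: 11.58
eef_pos: [0.4161, -0.0888, 0.2203]
tool_rot: [0.133, -0.068, 0.989, 0.011]
contact_force: [-0.4, -0.9, -1.5]
gripper_width: 0.308
shift cm [ 0.47 -0.02  0.24] rotvec [-0.1 -0.1  0.2] | pos [ 0.4161 -0.0888  0.2203] q [-0.11 -0.07  0.22  2.31 -0.08  0.65  1.88]
[ 0.01  -0.12   0.017  0.126 -0.09  -0.261  0.121] 0.30834475292761476
axis [-0.636 -0.089  0.767] lens [ 0.4951 -0.0779  0.1371]
dist 0.1010922700628582 off 0.005360882196622603
lens [402. 303.] [72. 62.]
tail [574. 116.] [ 90. 124.]
bore [308. 394.] [64. 27.]
```

View pics/g5.png

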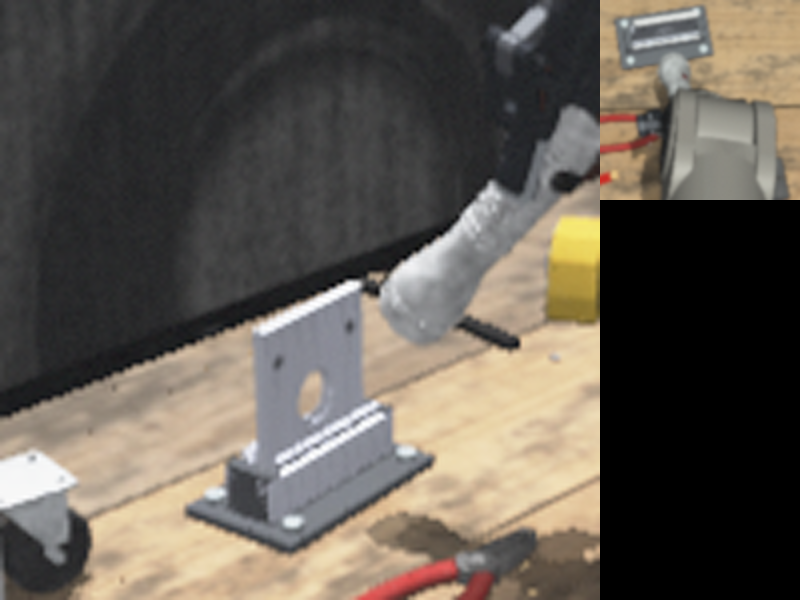

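The lens shows at about (405,310), predicted (402,303). The bore shows at (315,396), predicted (308,394), and the torch axis points at it. I'll make a small correction and let it settle.

```bash
python3 -m handwheel '[0.2,0,0.1,0,0,0,0, 0.4,0,0.2,0,0,0,0, 0.4,0,0.2,0,0,0,0, 0.4,0,0.2,0,0,0,0, 0.4,0,0.2,0,0,0,0, 0.4,0,0.2,0,0,0,0, 0.4,0,0.2,0,0,0,0, 0.4,0,0.2,0,0,0,0]'
python3 - <<'E'
from tq import *
p,c,o=cur(); print(o["joint_vel"].round(3), o["gripper_width"],o["contact_force"])
A=c.apply(ax); g=p-c.apply([0,0,.0187]); l=g-L*A; v=bore-l
print("pos",p,"tilt",np.degrees(np.arccos(A[2])),"lens",l.round(4),"dist",v@-A,"off",np.linalg.norm(v-(v@A)*A))
E
```

```text
t: 12.35
eef_pos: [0.4216, -0.0887, 0.2234]
tool_rot: [0.132, -0.068, 0.989, 0.01]
contact_force: [-0.0, 0.6, -2.3]
gripper_width: 0.307
[ 0.    -0.002 -0.     0.002 -0.    -0.002  0.002] 0.3072176543988893 [-0.02362632  0.61509848 -2.26868403]
pos [ 0.42159675 -0.08865384  0.22341395] tilt 39.81938744309167 lens [ 0.5004 -0.0776  0.1401] dist 0.09995553909727942 off 0.0005049265629480294
```

```bash
python3 -c "
from station import *
print(hand_in())"
```

```text
the job is handed in; nothing more can be done
None
```

The plate is in the jig and released. The torch is held still, aimed at the bore from the front, and the job was handed in at about 12.4 s of the 59 s allowed. No verdict was reported.

**Plate:** I pinched it near its upper edge, lifted it out of the stand and lowered it into the slot until it met the floor at about 7 N. Its lower edge was then at the calculated home height, and I let go. The last picture shows it upright, with the bore within 1–2 mm of where it should be. I did not measure its tilt separately after release.

**Torch:** I gripped it by the barrel with the tool leaning 25° and drew it straight up out of the holder. I then turned it to face the jig. These final figures are worked out from the arm's measured pose and assume the torch did not slip in the grip:

| Check | Result |
|---|---|
| Slant from upright | 39.8° |
| Lens height | 0.140 m |
| Lens to bore | 0.100 m |
| Axis miss at bore centre | under 1 mm calculated; about 5 mm judged by eye from the picture, before a last 6 mm correction |
| Joint speeds | about zero |
| Outside force | about 2 N, the torch's weight |

The picture put the lens about 2 px from its predicted place. None of my checks failed; camera and arm disagreed by a few millimetres at most. The can, castor, tape measure and pliers were never approached, but I did not re-measure where they stand.

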